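Mix a covered flask and hold the viewing screen at its balance point

TASK

Take the larger flask, the one with the film-covered mouth, lift it clear of the bench, tilt it once to about 30 degrees and hold it so for a second, then stand it upright on the middle of the round stage of the viewing stand and let it go. Then take the white hinged screen of that stand by the bar on its free edge and swing it up gently until it stands straight up at its balance point, where it would fall neither way; it has no catch, so finish while still holding it there by the bar, with the flask standing untouched on the stage. Do not let the screen go over towards the flask, do not drop or lay down the flask, and leave the small empty flask and the dropper bottle where they are.

Things in the scene. Friction and masses are not known exactly. Their poses are not given: they have to be found in the camera images.
- flask: The flask to handle: a conical glass flask, 85 mm across at the foot, 148 mm high, its mouth wrapped in a crumpled film cap; the larger of the two flasks on the right. 0.09 to 0.17 kg. Origin: centre of its underside; z runs up its axis.
- flask_neck (a point): Point on the flask's axis inside the film cap, where it is best grasped, 128 mm above the underside; the cap and neck are solid here, about 50 mm across, a little wider further down.
- stage (a point): Centre of the top face of the round white stage of the viewing stand, 20 mm above the bench; a plain disc 104 mm across, 6 mm high, on the aluminium base. The flask's underside comes to rest here. The stage lies 110 mm from the hinge line.
- screen_hinge (a point): Middle of the screen's hinge line, 52 mm above the bench, between two aluminium ears (outer faces 140 mm apart, tops at 69 mm). Its x axis is the hinge axis, which is horizontal; its y axis points horizontally to the side where the screen lies at the start (away from the stage).
- screen (a joint): Angle of the hinged screen in rad: 0 lying level on its rubber stops, pointing away from the stage (as at the start); pi/2 (1.571) standing straight up, which is its balance point; beyond that it falls over towards the stage. The hinge is nearly free: about 0.2 Nm of weight at 0, and let go it falls to whichever side it leans.
- screen_bar (a point): Middle of the round 11 mm steel grip bar at the screen's free edge, 168 mm from the hinge line and parallel to it; 52 mm above the bench at the start, 220 mm at balance. 96 mm of it is free between its two arms, 47 mm is open between bar and white panel (116 mm wide, 6 mm thick), 38 mm below it at the start. It may turn between the fingers. x runs along the bar, y from hinge to bar.
- empty_flask: Bystander: small empty open conical glass flask, 62 mm across, 104 mm high, on the right near the other one (their places may be swapped). Origin: centre of its underside.
- dropper: Bystander: amber dropper bottle with a black pointed cap, 34 mm across, 107 mm high, behind the stand. Origin: centre of its underside.
- backdrop_stand: The viewing stand (aluminium base 330 x 160 mm with stage and screen), fixed to the bench, somewhat turned. Origin: centre of its underside, straight below the hinge. y runs along its length from the stage to the side where the screen lies, x along the hinge, z up.
Not all that is in view belongs to the job. What is shaped like the flask but purple or yellow is not meant.

How it is judged:
By the outcome, as a careful person would: the job done as asked, in the order asked, and still so for the second after the job is handed in, while the arm keeps its last pose, push and grip.
It also fails if it takes over 66 s, if anything falls off the work surface, if the arm or the gripper's body presses on something with over 40 N, if the wrist force passes 120 N, or if a joint passes its speed limit or range.

ROBOT

A 6-joint arm with a two-finger parallel gripper is mounted at the origin on a cart in front of the work surface, level with it; the furniture and walls round the work are solid. World frame = base frame: x ahead of the robot, y to its left, z up, the work surface at z = 0. Lengths are in m, angles in degrees, forces in N, time in s.
With the tool pointing down it reaches from about 0.325 to 1 m from the base axis. Payload 5.1 kg.
Tool frame: the origin (TCP) lies midway between the tips of the shut fingers; the grasp point (between the pads) lies 19 mm behind it; z points along the fingers, y is the line along which they close (so a half turn about z gives the same grasp; the last joint's range is limited). The gripper opens to 85 mm and grips with 20 to 120 N. Pads are 22 mm wide; open, the fingers measure 114 mm over their backs; the gripper's body (76 mm by 85 mm) begins 54 mm behind the grasp point. The pads swing forward as they close: fully open they stand 13 mm farther back than shut.
Start: joints at [-69.248, 7.093, 94.555, -0, 78.352, -4.733], TCP at [0.28, -0.587, 0.204] pointing down, gripper open.
Joint ranges: [-149.61, 149.61], [-58.7, 133.49], [1.44, 155.28], [-77.14, 257.14], [18.33, 153.61], [-166.67, 166.67]. Speed limits (degrees/s): [147.25, 147.25, 180, 180, 180, 180].

INTERFACE

Orientations are given as [roll, pitch, yaw] about the fixed x, y, z axes, in that order (R = Rz(yaw) Ry(pitch) Rx(roll)).
In Python, from workcell import arm, cams gives the robot as it stands.
- The arm moves only by the tool move_arm, never from a script. Its argument "motion" is a list that holds one entry, the list of rows, each a list of 7 numbers: the turn, a rotation vector about the tool's x, y, z in degrees, then the shift along the tool's x, y, z in cm, then the opening, from -1 (shut) to 1 (fully open). A call has 1 to 8 rows; each row is the pose to reach, as a shift and turn from the pose commanded when the call began, along the tool's axes at that moment; what a row does not reach only later rows make up. A row lasts 1/12 s, in which the tool goes at most 41.7 mm and 7.16 degrees, less where a joint would pass 70% of its speed; a pose out of reach is approached as far as the arm can. A call with a gripper value outside its range is refused whole. The fingers move at their own pace and stop on an object; "grip_force" is the grip in N (left out, the last holds). Time passes only in rows, so rows that repeat a pose let the fingers close. It gives the time, the measured TCP pose, the force, the opening and the grip force at its end, in the units of the state.
- arm.state(): the state, without advancing time (a new reading comes with each control period).
- cams.read_camera(name): name is "side" or "top"; returns the picture (420x560x3 uint8, red, green, blue); there is no depth.
- cams.camera_params(name): a dict with "K" (3x3 intrinsics, pixels), "xyz" and "orientation" of the camera in the world. Camera axes: x right, y up, looking along -z (the intrinsics and any distortion apply to the point x, -y, -z); pixel columns grow to the right and rows downward; lengths in m; the calibration is good to about 2 mm. A picture is of the moment at which its call begins. camera_params takes no time and is no camera call.
- arm.sign_off(): hands the job in; it is judged then, once.
The state is a dict: "time": time; "joint_pos": joint angles; "joint_velocities": joint speeds; "joint_efforts": joint torques, N m; "position": TCP position; "ee_rot": TCP orientation; "ft_force": force on the tool from outside, world axes, zero at the start; "ft_torque": the same for the moment, N m; "gripper_width": finger opening in m; "grasp_force": force on a finger pad.
Only numpy, scipy, OpenCV 4.12 (cv2) and the standard library are available. Lean on these libraries where they do the work, as an engineer would, in place of code of your own. Each camera call takes 0.05 s, during which the arm holds its last target. There are 200 camera calls.

## Working session

There is one attempt and no reset: what is moved stays moved. The work goes in short steps, Python scripts to look and compute and a tool call to move; the robot and the scene stay as the last step left them, time stands still between calls to the robot, and variables do not carry over. Pictures are saved under pics/ and viewed, at most 10 in all, crops included, and the job is handed in when it is done.

Besides the shell and the picture viewer there is one more tool, called after "Request:" by a JSON object that holds its "name" and its "arguments", one argument or row to a line. move_arm: Moves the arm, as the interface text tells. Its arguments: {"type":"object","properties":{"motion":{"type":"array","items":{"type":"array","items":{"type":"array","items":{"type":"number"}}}},"grip_force":{"type":"number"}},"required":["motion"]}

```bash
mkdir -p pics; ls; python3 - <<'E'
from workcell import arm, cams
import cv2
for n in("side","top"):
    im=cams.read_camera(n); cv2.imwrite(f"pics/{n}0.png",im[:,:,::-1]); print(n,cams.camera_params(n))
print(arm.state())
E
```

```text
pics
side {'K': array([[459.0214571 ,   0.        , 279.06698524],
       [  0.        , 459.0214571 , 205.35449911],
       [  0.        ,   0.        ,   1.        ]]), 'xyz': array([0.43724392, 0.78905226, 0.6993252 ]), 'orientation': array([  54.96598929,    0.8189356 , -169.34968643])}
top {'K': array([[494.72961075,   0.        , 268.50490232],
       [  0.        , 494.72961075, 205.47816052],
       [  0.        ,   0.        ,   1.        ]]), 'xyz': array([ 0.34082328, -0.06405524,  1.51530718]), 'orientation': array([ 11.39082224,   1.09007026, -91.08061976])}
{'time': 0.1, 'joint_pos': array([-6.92482254e+01,  7.13063930e+00,  9.46265914e+01, -1.19692001e-04,
        7.83514828e+01, -4.73115110e+00]), 'joint_velocities': array([ 0.01484102, -0.11055023, -0.19276465,  0.09951665, -0.14447443,
       -0.03083534]), 'joint_efforts': array([ 9.34845775e-05, -4.24930501e+01, -3.66653430e+01, -6.47940215e-05,
        3.97943601e-03,  1.79231085e-05]), 'position': array([ 0.27943117, -0.58620309,  0.2031626 ]), 'ee_rot': array([-1.79891647e+02, -8.84994209e-03,  2.54829416e+01]), 'ft_force': array([0.22323087, 0.29340709, 0.95241806]), 'ft_torque': array([ 0.03706237, -0.00988636,  0.04694668]), 'grasp_force': 0.0, 'gripper_width': 0.08527822335083089}
```

View pics/side0.png

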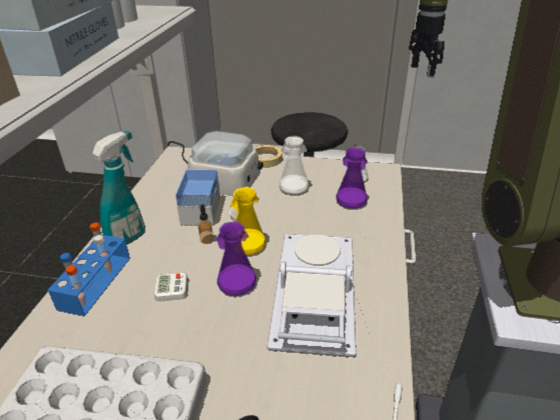

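View pics/top0.png

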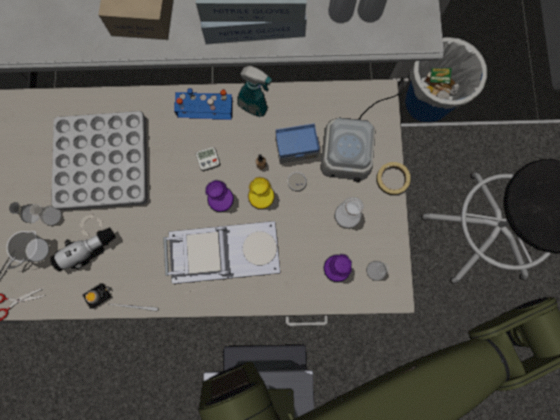

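```bash
python3 - <<'E'
import cv2,numpy as np
s=cv2.imread("pics/side0.png")[130:215,225:385]; t=cv2.imread("pics/top0.png")[140:295,150:400]
s=cv2.resize(s,None,fx=3.2,fy=3.2,interpolation=cv2.INTER_CUBIC); t=cv2.resize(t,None,fx=2,fy=2,interpolation=cv2.INTER_CUBIC)
c=np.zeros((s.shape[0]+t.shape[0],max(s.shape[1],t.shape[1]),3),np.uint8); c[:s.shape[0],:s.shape[1]]=s; c[s.shape[0]:,:t.shape[1]]=t
print(c.shape);cv2.imwrite("pics/crop0.png",c)
E
```

```text
(582, 512, 3)
```

View pics/crop0.png

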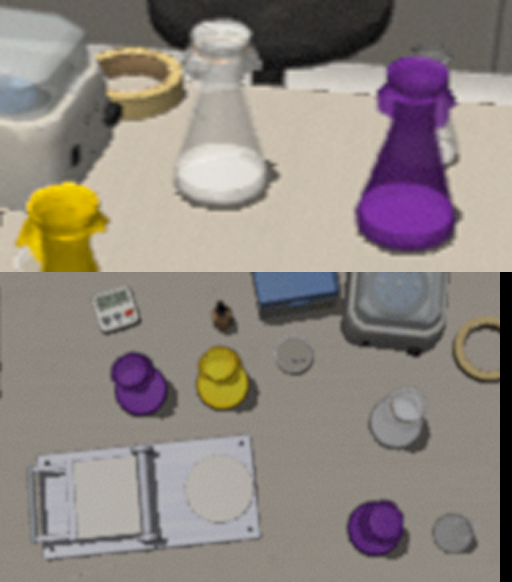

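The meant flask is the clear one with the cloudy film cap: side (293,165), top (348,212). It is larger and not coloured. Purple at top (338,268) and (219,196) and yellow at (261,193) are excluded. The small open clear ones at top (376,270) and (297,182) are the empty flask and a dish. The stage is at top (260,248) and the bar at about (168,254).

```bash
cat > h.py <<'E'
import numpy as np, cv2
from scipy.spatial.transform import Rotation as R
from workcell import arm, cams
def cam(n):
    p=cams.camera_params(n); return p["K"],np.array(p["xyz"]),R.from_euler("xyz",p["orientation"],degrees=True).as_matrix()
def ray(n,uv):
    K,c,M=cam(n); d=np.linalg.inv(K)@[uv[0],uv[1],1]; return c,M@(d*[1,-1,-1])
def plane(n,uv,z):
    c,d=ray(n,uv); return c+d*(z-c[2])/d[2]
def proj(n,P):
    K,c,M=cam(n); q=(M.T@(np.array(P)-c))*[1,-1,-1]; q=K@q; return q[:2]/q[2]
def two(a,b):
    (c,d),(e,f)=ray("side",a),ray("top",b)
    A=np.stack([d,-f],1); t=np.linalg.lstsq(A,e-c,rcond=None)[0]; p,q=c+d*t[0],e+f*t[1]
    return (p+q)/2,np.linalg.norm(p-q)
E
python3 - <<'E'
from h import *
np.set_printoptions(precision=4,suppress=True)
print("foot top",plane("top",(348.5,215),.006),"foot side",plane("side",(294,186),.008))
print("cap two",two((294,145),(353.5,206.5)))
t=cv2.imread("pics/top0.png"); b,g,r=[t[...,i].astype(int) for i in range(3)]
m=((r-b>8)&(r>175)).astype(np.uint8); m[:, :150]=0;m[:,300:]=0;m[:215]=0;m[290:]=0
for n,mm in (("top",m),):
    k,l,s,c=cv2.connectedComponentsWithStats(mm)
    for i in range(1,k):
        if s[i,4]>200: print(n,s[i],c[i],plane("top",c[i],.02),plane("top",c[i],.053))
        if s[i,4]>200: print(cv2.minAreaRect(np.argwhere(l==i)[:,::-1].astype(np.float32)))
for a in ((168.5,237),(168.5,272)): print("bar",plane("top",a,.052))
for a in ((344,268),(376,270),(297,182),(262,163)): print("by",plane("top",a,.05))
s=cv2.imread("pics/side0.png")[225:355,260:365]; t=t[215:290,155:290]
s=cv2.resize(s,None,fx=4,fy=4); t=cv2.resize(t,None,fx=4,fy=4)
E
```

```text
foot top [ 0.6098 -0.2878  0.006 ] foot side [ 0.6055 -0.2776  0.008 ]
cap two (array([ 0.6093, -0.2845,  0.1325]), np.float64(0.004293552204795409))
top [188 233  31  39 984] [203.2083 251.8598] [0.5036 0.1595 0.02  ] [0.5    0.1546 0.053 ]
((202.9620819091797, 252.04483032226562), (36.456966400146484, 29.148963928222656), 85.2363510131836)
top [244 232  31  32 721] [258.7559 247.8544] [ 0.5122 -0.0093  0.02  ] [ 0.5084 -0.0105  0.053 ]
((259.0, 247.5), (31.0, 30.0), 90.0)
bar [0.5468 0.2591 0.052 ]
bar [0.4427 0.2569 0.052 ]
by [ 0.4442 -0.26    0.05  ]
by [ 0.4364 -0.3533  0.05  ]
by [ 0.7076 -0.13    0.05  ]
by [ 0.7703 -0.0243  0.05  ]
```

```bash
python3 - <<'E'
from h import *
np.set_printoptions(precision=4,suppress=True)
S=cv2.imread("pics/side0.png");T=cv2.imread("pics/top0.png")
s=cv2.resize(S[228:353,262:362],None,fx=4.4,fy=4.4,interpolation=cv2.INTER_CUBIC); t=cv2.resize(T[218:288,160:285],None,fx=2.8,fy=2.8,interpolation=cv2.INTER_CUBIC)
t=cv2.rotate(t,cv2.ROTATE_90_CLOCKWISE)
s=cv2.resize(S[228:353,262:362],None,fx=4.4,fy=4.4,interpolation=cv2.INTER_CUBIC)
t=cv2.resize(cv2.rotate(T[218:288,160:285],cv2.ROTATE_90_CLOCKWISE),None,fx=4.4,fy=4.4,interpolation=cv2.INTER_CUBIC)
cv2.imwrite("pics/crop1.png",np.hstack([s,t])); print(s.shape,t.shape)
for n,I,box in(("side",S,(228,352,262,362)),("top",T,(215,290,165,290))):
    b,g,r=[I[...,i].astype(int) for i in range(3)]
    m=np.zeros(b.shape,np.uint8); y0,y1,x0,x1=box
    m[y0:y1,x0:x1]=((r-b>3)&(r>165))[y0:y1,x0:x1]
    m=cv2.morphologyEx(m,cv2.MORPH_OPEN,np.ones((3,3)))
    k,l,s,c=cv2.connectedComponentsWithStats(m)
    for i in range(1,k):
        if s[i,4]>200: print(n,s[i],c[i],plane(n,c[i],.02),plane(n,c[i],.055))
E
```

```text
(550, 440, 3) (550, 308, 3)
side [ 262  228  100  124 4303] [308.6781 266.4348] [0.5201 0.0542 0.02  ] [0.5158 0.0921 0.055 ]
side [ 282  272   63   39 2136] [314.1662 290.9569] [0.4994 0.1247 0.02  ] [0.4962 0.159  0.055 ]
top [ 187  233   32   39 1120] [202.6214 251.9643] [0.5033 0.1613 0.02  ] [0.4995 0.156  0.055 ]
top [243 232  33  32 854] [259.1007 247.6874] [ 0.5127 -0.0103  0.02  ] [ 0.5087 -0.0116  0.055 ]
```

View pics/crop1.png

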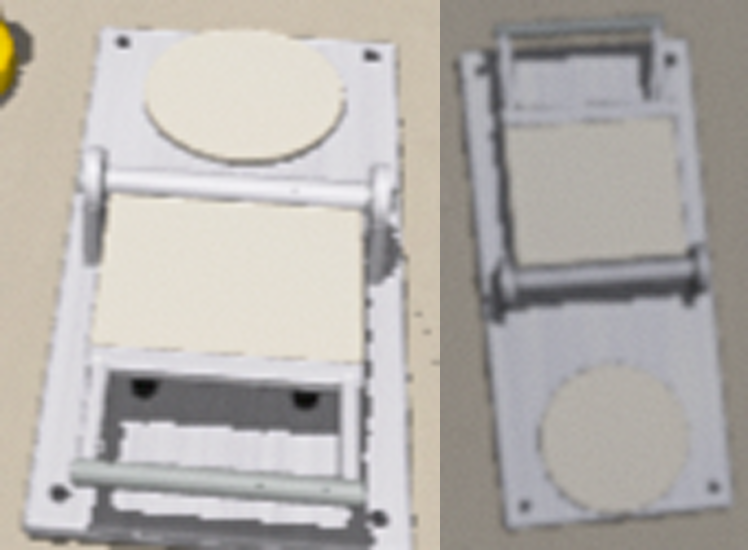

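```bash
python3 - <<'E'
from h import *
np.set_printoptions(precision=4,suppress=True)
for n,a,b,z in(("stage",(317.5,249.4),(259.5,248.2),.02),("hinge",(316,270.3),(222.3,250.5),.052),("bar",(311.5,337.3),(166.4,256.6),.052)):
    print(n,two(a,b),plane("side",a,z),plane("top",b,z))
E
```

```text
stage (array([ 0.5101, -0.0113,  0.0149]), np.float64(0.003211730546656908)) [ 0.5079 -0.0052  0.02  ] [ 0.5111 -0.0115  0.02  ]
hinge (array([0.5014, 0.0979, 0.0523]), np.float64(0.002978846598772199)) [0.5    0.0978 0.052 ] [0.503 0.098 0.052]
bar (array([0.4881, 0.2648, 0.0492]), np.float64(0.0009703240909991616)) [0.4874 0.2671 0.052 ] [0.4883 0.2642 0.052 ]
```

```bash
cat >> h.py <<'E'
def delta(p,yaw,ref=None):
    s=arm.state(); M=R.from_euler("xyz",s["ee_rot"],degrees=True); T=R.from_euler("xyz",[180,0,yaw],degrees=True)
    print("t",round(s["time"],2),"pos",s["position"].round(4),"rpy",s["ee_rot"].round(2),"F",s["ft_force"].round(1),"w",round(s["gripper_width"],4),"gf",s["grasp_force"])
    print("turn",(M.inv()*T).as_rotvec(degrees=True).round(1),"shift cm",(M.inv().apply(np.array(p)-s["position"])*100).round(2))
E
python3 -c "
from h import *
delta([.609,-.285,.22],4.4)"
```

```text
t 0.1 pos [ 0.2794 -0.5862  0.2032] rpy [-1.7989e+02 -1.0000e-02  2.5480e+01] F [0.2 0.3 1. ] w 0.0853 gf 0.0
turn [-0.1  0.  21.1] shift cm [ 42.71 -13.01  -1.65]
```

Request:
{"name": "move_arm", "arguments": {
  "motion": [
    [[0,0,21.1,42.7,-13,-1.7,1],[0,0,21.1,42.7,-13,-1.7,1],[0,0,21.1,42.7,-13,-1.7,1],[0,0,21.1,42.7,-13,-1.7,1],[0,0,21.1,42.7,-13,-1.7,1],[0,0,21.1,42.7,-13,-1.7,1],[0,0,21.1,42.7,-13,-1.7,1],[0,0,21.1,42.7,-13,-1.7,1]]
  ]
}}

```text
time: 0.77
position: [0.5245, -0.3621, 0.2165]
ee_rot: [-180.0, 0.0, 4.4]
ft_force: [0.9, -0.6, 0.8]
gripper_width: 0.0855
grasp_force: 0.0
```

```bash
python3 -c "
from h import *
delta([.609,-.285,.22],4.4)"
```

```text
t 0.77 pos [ 0.5245 -0.3621  0.2165] rpy [-1.7997e+02  3.0000e-02  4.3800e+00] F [ 0.9 -0.6  0.8] w 0.0855 gf 0.0
turn [-0.  0. -0.] shift cm [ 9.01 -7.04 -0.36]
```

Request:
{"name": "move_arm", "arguments": {
  "motion": [
    [[0,0,0,9,-7,-0.4,1],[0,0,0,9,-7,-0.4,1],[0,0,0,9,-7,-0.4,1],[0,0,0,9,-7,-0.4,1],[0,0,0,9,-7,-0.4,1]]
  ]
}}

```text
time: 1.18
position: [0.6086, -0.2858, 0.2201]
ee_rot: [-180.0, 0.1, 4.6]
ft_force: [-0.8, 0.2, 1.2]
gripper_width: 0.0853
grasp_force: 0.0
```

```bash
python3 - <<'E'
from h import *
delta([.609,-.285,.12],4.4)
S=cams.read_camera("side")[:,:,::-1];T=cams.read_camera("top")[:,:,::-1]
s=cv2.resize(S[80:210,240:345],None,fx=4,fy=4,interpolation=cv2.INTER_CUBIC); t=cv2.resize(T[165:255,310:400],None,fx=4,fy=4,interpolation=cv2.INTER_CUBIC)
c=np.zeros((520,780,3),np.uint8); c[:,:420]=s; c[:360,420:]=t; cv2.imwrite("pics/over.png",c)
for p in([.609,-.285,.148],[.609,-.285,.0]): print(p,proj("side",p),proj("top",p))
E
```

```text
t 1.18 pos [ 0.6086 -0.2858  0.2201] rpy [-1.7998e+02  7.0000e-02  4.5600e+00] F [-0.8  0.2  1.2] w 0.0853 gf 0.0
turn [-0.   0.1  0.2] shift cm [ 0.06 -0.07 10.01]
[0.609, -0.285, 0.148] [293.36444018 139.48384137] [354.58094122 206.27951394]
[0.609, -0.285, 0.0] [293.17579085 186.88470102] [347.35389189 215.62324762]
```

View pics/over.png

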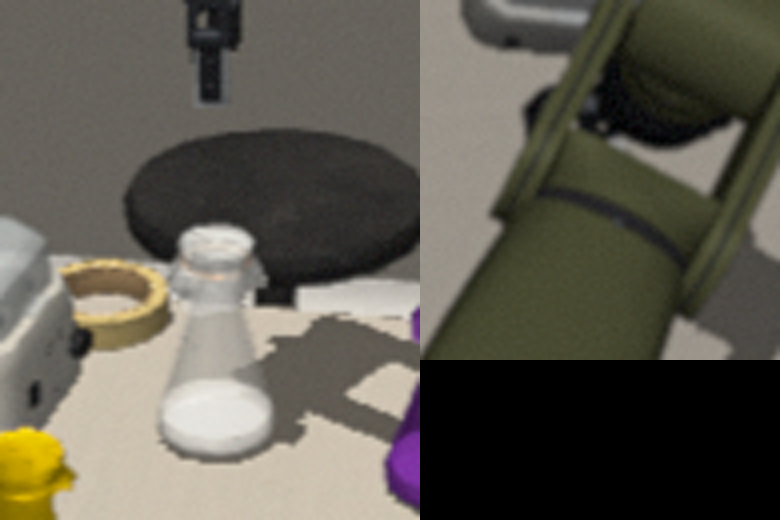

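The picture shows the flask's mouth at side (293.7,139) and its foot at (294,186). Both match my estimate to within about 2 mm, and the gripper is directly above it. I'll descend.

Request:
{"name": "move_arm", "arguments": {
  "motion": [
    [[0,0,0,0,0,3,1],[0,0,0,0,0,6,1],[0,0,0,0,0,8.5,1],[0,0,0,0,0,10,1],[0,0,0,0,0,11.1,1],[0,0,0,0,0,11.3,1],[0,0,0,0,0,11.3,1]]
  ]
}}

```text
time: 1.87
position: [0.6076, -0.2879, 0.1079]
ee_rot: [-180.0, 0.0, 4.3]
ft_force: [0.3, 0.4, -0.3]
gripper_width: 0.0855
grasp_force: 0.0
```

Request:
{"name": "move_arm", "arguments": {
  "motion": [
    [[0,0,0,0,0,0,-0.2],[0,0,0,0,0,0,-0.4],[0,0,0,0,0,0,-0.6],[0,0,0,0,0,0,-0.8],[0,0,0,0,0,0,-0.8],[0,0,0,0,0,0,-0.8],[0,0,0,0,0,0,-0.8],[0,0,0,0,0,0,-0.8]]
  ],
  "grip_force": 45
}}

```text
time: 2.53
position: [0.6091, -0.2877, 0.1102]
ee_rot: [179.9, -0.2, 4.4]
ft_force: [-0.7, 1.2, 6.4]
gripper_width: 0.0431
grasp_force: 45.5
```

Request:
{"name": "move_arm", "arguments": {
  "motion": [
    [[0,0,0,0,0,-0.3,-0.8],[0,0,0,0,0,-1,-0.8],[0,0,0,0,0,-2,-0.8],[0,0,0,0,0,-3,-0.8],[0,0,0,0,0,-4,-0.8],[0,0,0,0,0,-5,-0.8],[0,0,0,0,0,-5.5,-0.8],[0,0,0,0,0,-5.5,-0.8]]
  ]
}}

```text
time: 3.2
position: [0.609, -0.2879, 0.1656]
ee_rot: [179.9, -0.2, 4.4]
ft_force: [1.1, 0.2, -1.5]
gripper_width: 0.043
grasp_force: 45.2
```

```bash
python3 - <<'E'
from h import *
delta([.609,-.285,.24],4.4)
S=cams.read_camera("side")[:,:,::-1]
cv2.imwrite("pics/lift.png",cv2.resize(S[60:210,230:350],None,fx=4,fy=4,interpolation=cv2.INTER_CUBIC))
E
```

```text
t 3.2 pos [ 0.609  -0.2879  0.1656] rpy [179.87  -0.18   4.39] F [ 1.1  0.2 -1.5] w 0.043 gf 45.201158059498994
turn [ 0.1 -0.2 -0. ] shift cm [ 0.05 -0.27 -7.44]
```

View pics/lift.png

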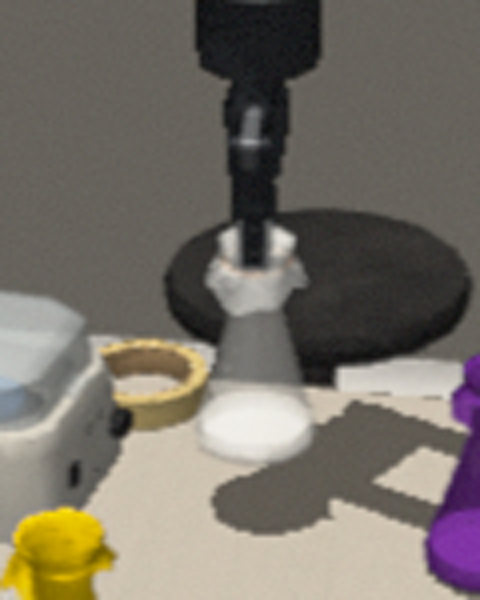

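The flask is lifted and upright, with its foot at crop (255,430). I'll raise it further and tilt.

Request:
{"name": "move_arm", "arguments": {
  "motion": [
    [[0,0,0,0,0,-1,-0.8],[0,0,0,0,0,-2,-0.8],[0,0,0,0,0,-3,-0.8],[0,0,0,0,0,-4,-0.8],[0,0,0,0,0,-5,-0.8],[0,0,0,0,0,-6,-0.8],[0,0,0,0,0,-7,-0.8],[0,0,0,0,0,-7,-0.8]]
  ],
  "grip_force": 55
}}

```text
time: 3.92
position: [0.6091, -0.288, 0.2366]
ee_rot: [179.8, -0.2, 4.4]
ft_force: [-0.4, -0.1, -1.2]
gripper_width: 0.0426
grasp_force: 56.8
```

Request:
{"name": "move_arm", "arguments": {
  "motion": [
    [[3,0,0,0,0,0,-0.8],[7,0,0,0,0,0,-0.8],[12,0,0,0,0,0,-0.8],[17,0,0,0,0,0,-0.8],[22,0,0,0,0,0,-0.8],[26,0,0,0,0,0,-0.8],[29,0,0,0,0,0,-0.8],[30,0,0,0,0,0,-0.8]]
  ]
}}

```text
time: 4.58
position: [0.6073, -0.2886, 0.2309]
ee_rot: [-149.8, 0.1, 4.3]
ft_force: [-0.3, 0.8, -1.3]
gripper_width: 0.0425
grasp_force: 56.7
```

Request:
{"name": "move_arm", "arguments": {
  "motion": [
    [[0,0,0,0,0,0,-0.8],[0,0,0,0,0,0,-0.8],[0,0,0,0,0,0,-0.8],[0,0,0,0,0,0,-0.8],[0,0,0,0,0,0,-0.8],[0,0,0,0,0,0,-0.8],[0,0,0,0,0,0,-0.8],[0,0,0,0,0,0,-0.8]]
  ]
}}

```text
time: 5.25
position: [0.608, -0.2871, 0.2331]
ee_rot: [-150.0, -0.0, 4.4]
ft_force: [0.1, 0.8, -0.9]
gripper_width: 0.0427
grasp_force: 56.8
```

Request:
{"name": "move_arm", "arguments": {
  "motion": [
    [[0,0,0,0,0,0,-0.8],[0,0,0,0,0,0,-0.8],[0,0,0,0,0,0,-0.8],[0,0,0,0,0,0,-0.8],[0,0,0,0,0,0,-0.8],[0,0,0,0,0,0,-0.8]]
  ]
}}

```text
time: 5.75
position: [0.6079, -0.2873, 0.2329]
ee_rot: [-150.0, 0.0, 4.4]
ft_force: [-0.2, 0.0, -0.6]
gripper_width: 0.0424
grasp_force: 56.8
```

```bash
python3 - <<'E'
from h import *
delta([.609,-.2879,.235],4.4)
S=cams.read_camera("side")[:,:,::-1]
cv2.imwrite("pics/tilt.png",cv2.resize(S[20:190,220:360],None,fx=3,fy=3,interpolation=cv2.INTER_CUBIC))
E
```

```text
t 5.75 pos [ 0.6079 -0.2873  0.2329] rpy [-150.      0.      4.38] F [-0.2  0.  -0.6] w 0.0424 gf 56.750702248173184
turn [-30.  -0.  -0.] shift cm [ 0.1  -0.05 -0.22]
```

View pics/tilt.png

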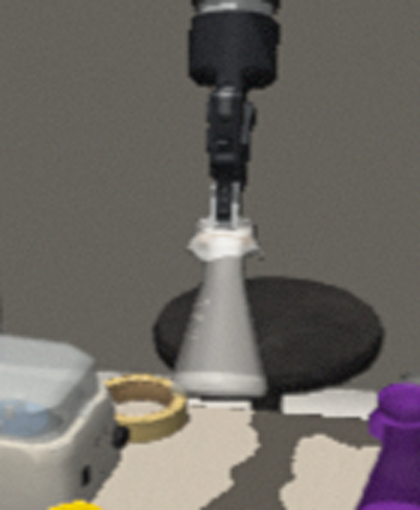

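Tilted about 30 degrees and held for over 1 s. Next, back upright and carry to the stage.

Request:
{"name": "move_arm", "arguments": {
  "motion": [
    [[-3,0,0,0,0,0,-0.8],[-7,0,0,0,0,0,-0.8],[-12,0,0,0,0,0,-0.8],[-17,0,0,0,0,0,-0.8],[-22,0,0,0,0,0,-0.8],[-26,0,0,0,0,0,-0.8],[-29,0,0,0,0,0,-0.8],[-30,0,0,0,0,0,-0.8]]
  ]
}}

```text
time: 6.47
position: [0.6081, -0.2857, 0.2337]
ee_rot: [179.9, -0.0, 4.5]
ft_force: [0.5, 0.0, -1.5]
gripper_width: 0.0427
grasp_force: 56.7
```

```bash
python3 - <<'E'
from h import *
delta([.510,-.0112,.26],4.4)
E
```

```text
t 6.47 pos [ 0.6081 -0.2857  0.2337] rpy [ 1.7992e+02 -5.0000e-02  4.4900e+00] F [ 0.5  0.  -1.5] w 0.0427 gf 56.744975124674966
turn [ 0.1 -0.   0.1] shift cm [ -7.63 -28.13  -2.68]
```

Request:
{"name": "move_arm", "arguments": {
  "motion": [
    [[0,0,0,0,-0.5,-1,-0.8],[0,0,0,-0.4,-2,-2,-0.8],[0,0,0,-1.2,-4.5,-2.7,-0.8],[0,0,0,-2,-7.5,-2.7,-0.8],[0,0,0,-2.8,-10.5,-2.7,-0.8],[0,0,0,-3.6,-13.5,-2.7,-0.8],[0,0,0,-4.3,-16,-2.7,-0.8],[0,0,0,-4.8,-18,-2.7,-0.8]]
  ]
}}

```text
time: 7.13
position: [0.5456, -0.11, 0.2608]
ee_rot: [-179.9, -0.0, 4.4]
ft_force: [0.1, 0.5, -1.3]
gripper_width: 0.0426
grasp_force: 56.7
```

```bash
python3 - <<'E'
from h import *
delta([.510,-.0112,.20],4.4)
E
```

```text
t 7.13 pos [ 0.5456 -0.11    0.2608] rpy [-1.7991e+02 -1.0000e-02  4.3700e+00] F [ 0.1  0.5 -1.3] w 0.0426 gf 56.74535328646016
turn [-0.1 -0.  -0. ] shift cm [ -2.8  -10.12   6.09]
```

Request:
{"name": "move_arm", "arguments": {
  "motion": [
    [[0,0,0,-0.6,-2,0.3,-0.8],[0,0,0,-1.2,-4.5,1,-0.8],[0,0,0,-1.9,-7,2,-0.8],[0,0,0,-2.4,-9,3.3,-0.8],[0,0,0,-2.8,-10,4.6,-0.8],[0,0,0,-2.8,-10.1,5.6,-0.8],[0,0,0,-2.8,-10.1,6.1,-0.8],[0,0,0,-2.8,-10.1,6.1,-0.8]]
  ]
}}

```text
time: 7.8
position: [0.5103, -0.0135, 0.1978]
ee_rot: [-180.0, 0.1, 4.3]
ft_force: [0.0, -0.7, -1.8]
gripper_width: 0.0423
grasp_force: 56.7
```

```bash
python3 - <<'E'
from h import *
delta([.510,-.0112,.136],4.4)
S=cams.read_camera("side")[:,:,::-1]; 
cv2.imwrite("pics/place.png",cv2.resize(S[120:300,240:380],None,fx=3.3,fy=3.3,interpolation=cv2.INTER_CUBIC))
z=.2-.109
for p in([.509,-.0112,z],[.509,-.0112,.02]): print(proj("side",p))
E
```

```text
t 7.8 pos [ 0.5103 -0.0135  0.1978] rpy [-1.7997e+02  1.4000e-01  4.3400e+00] F [ 0.  -0.7 -1.8] w 0.0423 gf 56.74314769166813
turn [-0.   0.1 -0.1] shift cm [ 0.   -0.23  6.18]
[318.43980774 222.76299073]
[317.34912962 247.63859955]
```

View pics/place.png

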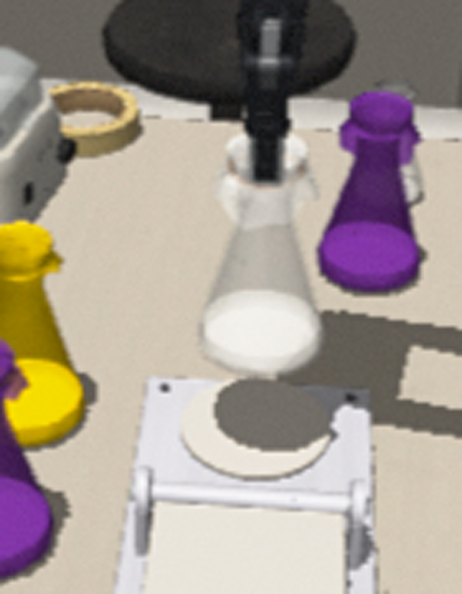

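The picture shows the foot at side (319,222), above the stage at (318,248.5), as expected. I'll lower it.

Request:
{"name": "move_arm", "arguments": {
  "motion": [
    [[0,0,0,0,-0.2,1,-0.8],[0,0,0,0,-0.3,2.2,-0.8],[0,0,0,0,-0.3,3.6,-0.8],[0,0,0,0,-0.3,5,-0.8],[0,0,0,0,-0.3,5.8,-0.8],[0,0,0,0,-0.3,6.2,-0.8],[0,0,0,0,-0.3,6.3,-0.8],[0,0,0,0,-0.3,6.3,-0.8]]
  ]
}}

```text
time: 8.52
position: [0.5105, -0.01, 0.1359]
ee_rot: [-180.0, 0.0, 4.4]
ft_force: [-0.5, -0.5, -0.0]
gripper_width: 0.0423
grasp_force: 56.7
```

Request:
{"name": "move_arm", "arguments": {
  "motion": [
    [[0,0,0,0,0,0.1,-0.8],[0,0,0,0,0,0.2,-0.8],[0,0,0,0,0,0.3,-0.8],[0,0,0,0,0,0.4,-0.8],[0,0,0,0,0,0.4,-0.8]]
  ]
}}

```text
time: 8.93
position: [0.5104, -0.0099, 0.1319]
ee_rot: [180.0, -0.0, 4.4]
ft_force: [-0.6, -0.0, -0.9]
gripper_width: 0.0423
grasp_force: 56.7
```

Request:
{"name": "move_arm", "arguments": {
  "motion": [
    [[0,0,0,0,0,0.05,-0.8],[0,0,0,0,0,0.1,-0.8],[0,0,0,0,0,0.15,-0.8],[0,0,0,0,0,0.2,-0.8],[0,0,0,0,0,0.2,-0.8]]
  ]
}}

```text
time: 9.35
position: [0.5108, -0.0099, 0.1304]
ee_rot: [-180.0, -0.1, 4.4]
ft_force: [-0.5, 0.8, 0.8]
gripper_width: 0.0428
grasp_force: 57.1
```

Request:
{"name": "move_arm", "arguments": {
  "motion": [
    [[0,0,0,0,0,0.05,-0.8],[0,0,0,0,0,0.1,-0.8],[0,0,0,0,0,0.1,-0.8]]
  ]
}}

```text
time: 9.6
position: [0.5114, -0.0098, 0.1303]
ee_rot: [180.0, -0.1, 4.4]
ft_force: [-0.8, 1.0, 5.3]
gripper_width: 0.0425
grasp_force: 57.8
```

Firm contact. I'll open slowly, moving up slightly because the pads swing back as they open.

Request:
{"name": "move_arm", "arguments": {
  "motion": [
    [[0,0,0,0,0,-0.05,0.05],[0,0,0,0,0,-0.1,0.15],[0,0,0,0,0,-0.1,0.3],[0,0,0,0,0,-0.1,0.5],[0,0,0,0,0,-0.1,0.7],[0,0,0,0,0,-0.1,0.9],[0,0,0,0,0,-0.1,1],[0,0,0,0,0,-0.1,1]]
  ],
  "grip_force": 30
}}

```text
time: 10.27
position: [0.5104, -0.0099, 0.1298]
ee_rot: [-180.0, 0.0, 4.4]
ft_force: [-0.1, 0.0, 0.2]
gripper_width: 0.0855
grasp_force: 0.0
```

Request:
{"name": "move_arm", "arguments": {
  "motion": [
    [[0,0,0,0,0,-0.5,1],[0,0,0,0,0,-1.5,1],[0,0,0,0,0,-3,1],[0,0,0,0,0,-5,1],[0,0,0,0,0,-8,1],[0,0,0,0,0,-11,1],[0,0,0,0,0,-13,1],[0,0,0,0,0,-13,1]]
  ]
}}

```text
time: 10.93
position: [0.5133, -0.0102, 0.2675]
ee_rot: [179.9, -0.6, 4.4]
ft_force: [-0.1, 0.3, 0.2]
gripper_width: 0.0851
grasp_force: 0.0
```

```bash
python3 - <<'E'
from h import *
delta([.4875,.266,.12],4.4)
S=cams.read_camera("side")[:,:,::-1]; 
cv2.imwrite("pics/placed.png",cv2.resize(S[120:350,240:380],None,fx=2.6,fy=2.6,interpolation=cv2.INTER_CUBIC))
E
```

```text
t 10.93 pos [ 0.5133 -0.0102  0.2675] rpy [179.87  -0.65   4.39] F [-0.1  0.3  0.2] w 0.0851 gf 0.0
turn [ 0.1 -0.6 -0. ] shift cm [ -0.62 -27.77  14.68]
```

View pics/placed.png

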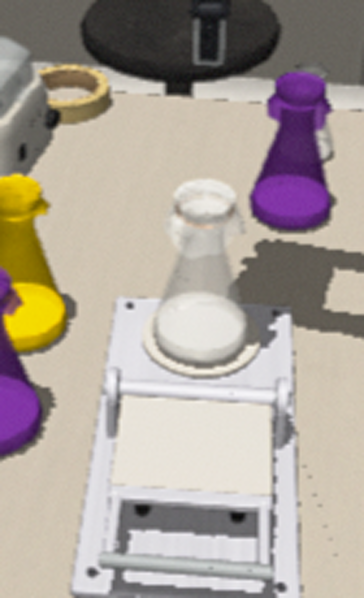

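The flask stands upright and centred on the stage at crop (200,330), released. Next I'll go above the bar.

Request:
{"name": "move_arm", "arguments": {
  "motion": [
    [[0,0,0,-0.1,-4,0,0],[0,0,0,-0.2,-8,0,0],[0,0,0,-0.3,-12,0,0],[0,0,0,-0.4,-16,0,0],[0,0,0,-0.5,-20,2,0],[0,0,0,-0.6,-24,5,0],[0,0,0,-0.6,-27,8,0],[0,0,0,-0.6,-27.8,11,0]]
  ]
}}

```text
time: 11.65
position: [0.4833, 0.2702, 0.1505]
ee_rot: [-179.9, -0.2, 4.5]
ft_force: [0.9, -0.7, 1.6]
gripper_width: 0.0425
grasp_force: 0.0
```

Request:
{"name": "move_arm", "arguments": {
  "motion": [
    [[0,0,0,0,0,1.5,0],[0,0,0,0,0,3,0],[0,0,0,0,0,3,0],[0,0,0,0,0,3,0]]
  ]
}}

```text
time: 11.98
position: [0.4819, 0.2663, 0.1183]
ee_rot: [179.9, 0.2, 4.4]
ft_force: [0.9, 0.1, 0.6]
gripper_width: 0.0425
grasp_force: 0.0
```

```bash
python3 - <<'E'
from h import *
delta([.4875,.266,.033],4.4)
S=cams.read_camera("side")[:,:,::-1]; 
cv2.imwrite("pics/bar.png",cv2.resize(S[210:370,240:390],None,fx=3.6,fy=3.6,interpolation=cv2.INTER_CUBIC))
E
```

```text
t 11.98 pos [0.4819 0.2663 0.1183] rpy [179.93   0.2    4.39] F [0.9 0.1 0.6] w 0.0425 gf 0.0
turn [ 0.1  0.2 -0. ] shift cm [0.59 0.06 8.52]
```

View pics/bar.png

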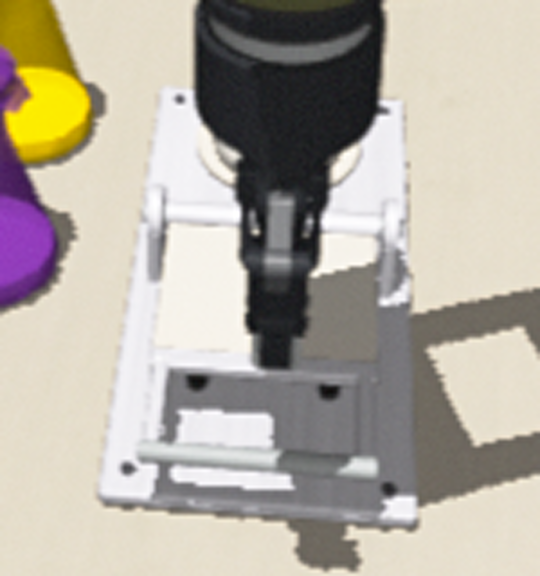

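The gripper is over the bar: fingertip at crop (275,365), bar middle at (257,461). I'll descend in stages.

Request:
{"name": "move_arm", "arguments": {
  "motion": [
    [[0,0,0,0.6,0,1.5,0],[0,0,0,0.6,0,3,0],[0,0,0,0.6,0,4.2,0],[0,0,0,0.6,0,5.2,0],[0,0,0,0.6,0,6.2,0],[0,0,0,0.6,0,7.2,0],[0,0,0,0.6,0,8,0],[0,0,0,0.6,0,8.2,0]]
  ]
}}

```text
time: 12.7
position: [0.4882, 0.2668, 0.0362]
ee_rot: [180.0, 0.1, 4.4]
ft_force: [-0.8, -0.1, 0.8]
gripper_width: 0.0424
grasp_force: 0.0
```

Request:
{"name": "move_arm", "arguments": {
  "motion": [
    [[0,0,0,0,0,0.1,-0.2],[0,0,0,0,0,0.1,-0.3],[0,0,0,0,0,0.1,-0.4],[0,0,0,0,0,0.1,-0.5],[0,0,0,0,0,0.1,-0.55],[0,0,0,0,0,0.1,-0.6],[0,0,0,0,0,0.1,-0.6]]
  ],
  "grip_force": 20
}}

```text
time: 13.28
position: [0.4893, 0.2673, 0.0372]
ee_rot: [-180.0, -0.0, 4.4]
ft_force: [-0.1, 0.1, -0.3]
gripper_width: 0.017
grasp_force: 0.0
```

Request:
{"name": "move_arm", "arguments": {
  "motion": [
    [[0,0,0,0,0,0.2,-0.65],[0,0,0,0,0,0.2,-0.7],[0,0,0,0,0,0.2,-0.75],[0,0,0,0,0,0.2,-0.8],[0,0,0,0,0,0.2,-0.9],[0,0,0,0,0,0.2,-1],[0,0,0,0,0,0.2,-1],[0,0,0,0,0,0.2,-1]]
  ]
}}

```text
time: 13.95
position: [0.4892, 0.2673, 0.035]
ee_rot: [-180.0, -0.0, 4.4]
ft_force: [-0.2, -0.2, -0.2]
gripper_width: -0.0002
grasp_force: 0.0
```

```bash
python3 - <<'E'
from h import *
delta([.4875,.266,.033],4.4)
print(arm.state()["ft_torque"])
E
```

```text
t 13.95 pos [0.4892 0.2673 0.035 ] rpy [-1.80e+02 -1.00e-02  4.38e+00] F [-0.2 -0.2 -0.2] w -0.0002 gf 0.0
turn [-0. -0. -0.] shift cm [-0.18  0.11  0.2 ]
[ 0.07738521 -0.04840472 -0.02283143]
```

```bash
python3 - <<'E'
from h import *
np.set_printoptions(precision=1,suppress=True)
print("over",proj("side",[.6086,-.2858,.2331]),"seen 292.5,106.2")
print("bar pic tip",proj("side",[.4819,.2663,.1183]),proj("side",[.4819,.2663,.1213]),"seen 316.4,311.4")
u=np.array([-.078,.997,0]);h=np.array([.5005,.0985,.052]);x=np.array([.997,.078,0])
for a in(-48,0,48): print("bar",a,proj("side",h+.168*u+x*a/1000), proj("top",h+.168*u+x*a/1000))
print("tcp now",proj("side",arm.state()["position"]))
S=cams.read_camera("side");old=cv2.imread("pics/side0.png")[:,:,::-1]
# bar edge rows at columns near ends, now vs before
for c in (285,290,295,300,330,335,340):
    print(c,"old",old[322:350,c].mean(1).astype(int)); print(c,"new",S[322:350,c].mean(1).astype(int))
E
```

```text
over [293.7 109. ] seen 292.5,106.2
bar pic tip [315.9 311.2] [316. 310.] seen 316.4,311.4
bar -48 [339.3 339. ] [166.7 273.1]
bar 0 [311.6 336.8] [165.8 256.9]
bar 48 [284.2 334.7] [164.9 240.9]
tcp now [310.2 343.5]
285 old [146 129 121 123 111 114 152 149 144 108 124 177 194 193 168 140 100  94
  99  99  99  98 101 102 102 117 128 126]
285 new [172 153 147 147 136 135 181 180 170 128 150 213 228 225 203 166 122 116
 117 119 120 119 122 123 126 142 156 151]
290 old [103 138 211 175 169 182 220 222 220 220 216 183 192 197 178 155 126 165
 217 219 220 205 113  97 103 106 123 119]
290 new [124 165 242 211 203 220 245 246 246 245 240 217 224 231 214 185 152 198
 244 243 244 238 134 118 123 128 150 143]
295 old [100 118 179 218 218 218 218 215 217 216 209 169 183 196 187 164 135 142
 219 220 221 222 203 115 100 106 120 131]
295 new [120 143 219 242 242 242 242 241 241 241 236 201 219 228 224 197 160 171
 243 244 243 244 238 139 121 126 144 156]
300 old [102 136 217 222 219 220 218 220 218 220 214 180 174 193 197 177 147 128
 190 222 222 222 209 113 100 103 116 131]
300 new [123 163 246 246 244 243 243 242 243 243 239 215 209 226 229 210 177 155
 225 244 243 245 241 137 123 125 139 157]
330 old [106 106 104 104 138 224 225 223 222 224 222 224 224 219 169 185 202 188
 166 136 162 225 225 225 216 117 103 106]
330 new [125 126 129 125 126 126 128 126 129 127 126 128 126 119  89 102 114 119
 125 117 113 126 127 128 128 126 127 127]
335 old [100 101 101 104 134 218 222 221 220 220 220 222 221 214 165 177 192 177
 175 144 140 221 222 221 223 206 115 101]
335 new [123 123 123 126 126 123 124 123 123 125 124 126 124 122  95 101 108 116
 124 124 112 121 125 124 124 124 125 122]
340 old [213 210 209 211 210 213 213 210 214 212 212 213 215 210 190 164 188 204
 187 161 135 167 220 219 187 171 109 104]
340 new [119 119 118 119 121 121 120 121 120 122 121 118 120 122 112  93 103 115
 122 126 118 119 124 126 124 124 122 124]
```

```bash
python3 - <<'E'
from h import *
np.set_printoptions(linewidth=200)
s=arm.state();print(s["gripper_width"],s["grasp_force"])
S=cams.read_camera("side");T=cams.read_camera("top");S0=cv2.imread("pics/side0.png")
print("cols",list(range(296,330,2)))
for r in range(300,352,2): print(r,S[r,296:330:2].mean(1).astype(int))
E
```

```text
0.0002201095423299574 0.0
cols [296, 298, 300, 302, 304, 306, 308, 310, 312, 314, 316, 318, 320, 322, 324, 326, 328]
300 [244 247  96  28  34  45  41  37  31  35  32  28  33  38  79 129 126]
302 [244 247  93  26  36  48  44  38  35  31  44  29  34  32  74 127 126]
304 [244 246 154  30  44  50  67 133  88  71  47  37  32  30  90 128 127]
306 [242 242 236  55  36  49  56  94  98  88  50  35  31  48 107 126 126]
308 [240 241 233  55  36  41  64 143 141 111  43  32  28  73 127 124 124]
310 [244 244 235  52  31  27  73 151 150 120  32  25  31  78 122 121 120]
312 [198 209 212  53  32  26 106 151 151 116  23  22  30  96 130 128 128]
314 [ 64 107 119  42  32  29 113 151 153  98  28  32  30 104 145 145 155]
316 [ 29 111 123 114  56  25 114 150 151  96  29  30  48 101 119 119 115]
318 [102 125 124 122 117 110 133 151 151  78  56  57 119 126 122 120  82]
320 [122 123 123 113 105 121 139 150 148 100 151 132 109 125 124 122 109]
322 [123 124 123  98  61  61 147 166 171  86  54  69 113 127 122 119 125]
324 [242 246 246 100  73  84 162 178 182 118  82  77 118 121 123 122 126]
326 [241 243 244 172 
[... 240 characters left out ...]
7  43 121 122 123 125 123 123 125]
334 [217 215 209 211 193 119  35  30  31  46 118 118 117 119 118 118 125]
336 [223 226 228 228 230 155  58  53  44  52 116 105 102 102 100  94  90]
338 [161 168 177 185 193 176 130 123 122 123 123 120 118 118 116 115 114]
340 [244 237 225 214 188 115 117 114 112 115 116 118 119 120 121 125 124]
342 [243 244 244 244 245 157 122 125 124 123 120 123 123 125 119 113 113]
344 [240 240 240 239 242 210 125 123 121 124 122 124 120 127 121 122 127]
346 [120 120 120 120 121 123 124 127 121 125 123 122 124 126 119 122 126]
348 [146 143 137 135 133 127 127 127 122 123 121 119 125 124 119 120 126]
350 [175 167 147 149 148 149 159 163 155 154 152 150 146 146 137 135 135]
```

```bash
python3 - <<'E'
from h import *
np.set_printoptions(linewidth=200,precision=3,suppress=True)
print("lift tip proj",proj("side",[.609,-.26,.1656]),"seen 293.7,127; rim proj of flask if bottom at tcp-.109:",proj("side",[.609,-.288,.1656-.109]),"foot seen",230+255/4,60+430/4)
for y in(.24,.25,.26,.267,.275): 
    c,d=ray("side",(310.5,337)); t=(y-c[1])/d[1]; print(c+d*t)
S=cams.read_camera("side")
for r in range(328,346): print(r,S[r,302:322].mean(1).astype(int), S[r,310])
s=arm.state(); print(s["joint_pos"])
E
```

```text
lift tip proj [291.83  137.696] seen 293.7,127; rim proj of flask if bottom at tcp-.109: [293.42  168.963] foot seen 293.75 167.5
[0.492 0.24  0.019]
[0.491 0.25  0.031]
[0.49  0.26  0.044]
[0.489 0.267 0.052]
[0.488 0.275 0.062]
328 [207  84  34  32  33  50  69  71  75  76  77  66  45  41  42  43  60  98 123 122] [74 74 78]
329 [226 162 116  78  59  47  44  44  46  51  48  46  29  32  34  38  87 119 122 123] [46 45 48]
330 [243 245 228 155 105  64  37  33  32  32  31  31  30  52  63  66  95 121 123 124] [30 30 36]
331 [242 244 230 158 110  72  35  35  33  32  32  33  36  83 117 119 123 124 124 124] [33 34 33]
332 [239 243 226 161 120  77  39  33  32  33  33  35  40  87 119 123 124 121 119 124] [30 32 36]
333 [227 238 217 146 118  76  37  28  30  31  34  35  46  90 118 120 123 121 122 121] [28 30 32]
334 [211 216 192 151 120  71  32  27  32  33  27  31  46  91 118 118 117 118 117 119] [31 33 34]
335 [227 226 214 178 127  71  34  30  32  25  29  28  42  91 114 109  97  94  95  93] [30 31 35]
336 [230 231 231 216 155  85  57  51  50  47  44  40  50  89 116 111 103 102 101 100] [50 51 5
[... 252 characters left out ...]
121 122 122 124 122 125 124 124 125] [119 120 120]
340 [214 201 188 156 116 115 113 112 115 114 114 114 114 115 116 117 116 117 118 116] [116 115 115]
341 [244 244 246 219 134 119 120 125 123 119 115 115 116 115 110 110 108 109 112 115] [123 122 126]
342 [243 244 246 228 157 121 122 125 126 123 122 121 123 121 122 122 123 123 121 123] [126 125 127]
343 [244 246 247 248 220 133 124 125 123 125 123 124 123 122 120 123 123 122 122 125] [123 122 126]
344 [240 240 241 243 209 132 124 124 123 121 122 123 122 122 121 124 125 122 123 127] [123 121 125]
345 [138 141 139 139 133 123 125 125 127 126 124 120 122 122 122 122 126 122 124 123] [126 125 130]
[ 23.131   5.128 114.09    0.002  60.777 108.744]
```

The fingertips appear about 20 mm higher than the TCP reading implies: the tip is at row 337, in front of and just above the bar, and the fingers shut on nothing. I'll reopen and go lower in small steps, watching the force.

Request:
{"name": "move_arm", "arguments": {
  "motion": [
    [[0,0,0,0,0,-0.3,-0.8],[0,0,0,0,0,-0.8,-0.6],[0,0,0,0,0,-0.8,-0.3],[0,0,0,0,0,-0.8,0],[0,0,0,0,0,-0.8,0],[0,0,0,0,0,-0.8,0]]
  ]
}}

```text
time: 14.65
position: [0.4891, 0.2672, 0.0429]
ee_rot: [180.0, 0.0, 4.4]
ft_force: [-0.3, 0.3, -0.3]
gripper_width: 0.0428
grasp_force: 0.0
```

Request:
{"name": "move_arm", "arguments": {
  "motion": [
    [[0,0,0,0,0,0.4,0],[0,0,0,0,0,0.8,0],[0,0,0,0,0,1.1,0],[0,0,0,0,0,1.4,0],[0,0,0,0,0,1.6,0],[0,0,0,0,0,1.8,0],[0,0,0,0,0,1.8,0]]
  ]
}}

```text
time: 15.23
position: [0.4888, 0.2671, 0.0243]
ee_rot: [180.0, 0.1, 4.4]
ft_force: [0.9, -0.1, -0.4]
gripper_width: 0.0427
grasp_force: 0.0
```

```bash
python3 - <<'E'
from h import *
np.set_printoptions(linewidth=200)
delta([.4875,.266,.02],4.4)
S=cams.read_camera("side")
for r in range(318,356,2): print(r,S[r,298:326:2].mean(1).astype(int))
E
```

```text
t 15.23 pos [0.4888 0.2671 0.0243] rpy [1.7998e+02 5.0000e-02 4.3800e+00] F [ 0.9 -0.1 -0.4] w 0.0427 gf 0.0
turn [ 0.   0.1 -0. ] shift cm [-0.14  0.1   0.43]
318 [125 110  49  33  23 117 156 159 100  25  29  31  92 125]
320 [124 111  51  42  42 118 160 158  96  24  28  32  96 124]
322 [122 104  46  46  43 131 157 158  81  23  29  32  97 124]
324 [247 232  69  55  54 101 117 120  69  39  35  32 109 125]
326 [244 245 111  84  85 153 153 148  82  66  53  62 124 123]
328 [244 244 119  63  77 138 142 147  95  72  65 116 128 122]
330 [244 244 211  36  51  91  95  99  66  52  65 111 125 123]
332 [242 242 204  28  33  58  61  57  31  27  84 126 124 122]
334 [213 211 162  27  30  54  56  56  30  29  38 115 121 120]
336 [228 231 192  26  28  29  30  32  26  33  70 103 100 100]
338 [170 179 125  31  32  31  30  31  32  32  88 119 119 117]
340 [238 226 139  27  38  41  40  37  37  31  60 117 121 122]
342 [244 246 212  36  35  29  36  38  38  26  80 122 126 120]
344 [241 240 239 192  82  29  25  34  40  64 104 123 127 123]
346 [124 121 122 136  81  33  31  31  71 118 126 123 125 121]
348 [142 139 135 141  94  26  34  27  69 119 122 124 126 122]
350 [170 148 146 146 108  97  73  61  83 136 151 147 147 136]
352 [143 106 109 114 122 144 133 130 132 135 138 141 142 141]
354 [226 222 226 224 196 219 114 105 107 107 108 107 105 102]
```

Request:
{"name": "move_arm", "arguments": {
  "motion": [
    [[0,0,0,0,0,0.2,0],[0,0,0,0,0,0.4,0],[0,0,0,0,0,0.6,0],[0,0,0,0,0,0.8,0],[0,0,0,0,0,0.9,0],[0,0,0,0,0,0.9,0]]
  ]
}}

```text
time: 15.78
position: [0.4889, 0.2671, 0.0155]
ee_rot: [180.0, 0.0, 4.4]
ft_force: [0.2, -0.4, 0.5]
gripper_width: 0.0427
grasp_force: 0.0
```

Request:
{"name": "move_arm", "arguments": {
  "motion": [
    [[0,0,0,0,0,0,-0.2],[0,0,0,0,0,0,-0.4],[0,0,0,0,0,0,-0.5],[0,0,0,0,0,0,-0.6],[0,0,0,0,0,0,-0.7],[0,0,0,0,0,0,-0.8],[0,0,0,0,0,0,-0.85],[0,0,0,0,0,0,-0.85]]
  ]
}}

```text
time: 16.45
position: [0.4892, 0.2665, 0.0161]
ee_rot: [179.9, 0.0, 4.4]
ft_force: [-0.8, -5.4, 2.7]
gripper_width: 0.0099
grasp_force: 20.2
```

Gripped, but near the tips. I'll reopen a little, go 10 mm lower and close again.

Request:
{"name": "move_arm", "arguments": {
  "motion": [
    [[0,0,0,0,0,0,-0.6],[0,0,0,0,0,0,-0.3],[0,0,0,0,0.1,0,-0.3],[0,0,0,0,0.1,0.3,-0.3],[0,0,0,0,0.1,0.6,-0.3],[0,0,0,0,0.1,0.9,-0.3],[0,0,0,0,0.1,1.1,-0.3],[0,0,0,0,0.1,1.1,-0.3]]
  ]
}}

```text
time: 17.12
position: [0.4887, 0.2661, 0.0041]
ee_rot: [180.0, 0.1, 4.4]
ft_force: [-1.2, 0.6, -0.4]
gripper_width: 0.0297
grasp_force: 0.0
```

Request:
{"name": "move_arm", "arguments": {
  "motion": [
    [[0,0,0,0,0,0,-0.5],[0,0,0,0,0,0,-0.6],[0,0,0,0,0,0,-0.7],[0,0,0,0,0,0,-0.8],[0,0,0,0,0,0,-0.85],[0,0,0,0,0,0,-0.85],[0,0,0,0,0,0,-0.85]]
  ]
}}

```text
time: 17.7
position: [0.4894, 0.2665, 0.0052]
ee_rot: [-180.0, -0.0, 4.4]
ft_force: [-0.1, 1.5, -0.1]
gripper_width: 0.01
grasp_force: 19.5
```

```bash
python3 - <<'E'
from h import *
np.set_printoptions(linewidth=200)
delta([.4875,.266,.02],4.4)
E
```

```text
t 17.7 pos [0.4894 0.2665 0.0052] rpy [-1.7998e+02 -3.0000e-02  4.3900e+00] F [-0.1  1.5 -0.1] w 0.01 gf 19.498996138572693
turn [-0. -0. -0.] shift cm [-0.2   0.03 -1.48]
```

```bash
python3 - <<'E'
import numpy as np
for k in range(6):
    a=np.radians(15*k+np.array([2,4,6,8,10,12,14,15])); o=np.radians(15*k)
    print(k,[(round(16.8*(np.cos(o)-np.cos(t)),2),round(-16.8*(np.sin(t)-np.sin(o)),2)) for t in a])
E
```

```text
0 [(np.float64(0.01), np.float64(-0.59)), (np.float64(0.04), np.float64(-1.17)), (np.float64(0.09), np.float64(-1.76)), (np.float64(0.16), np.float64(-2.34)), (np.float64(0.26), np.float64(-2.92)), (np.float64(0.37), np.float64(-3.49)), (np.float64(0.5), np.float64(-4.06)), (np.float64(0.57), np.float64(-4.35))]
1 [(np.float64(0.16), np.float64(-0.56)), (np.float64(0.34), np.float64(-1.12)), (np.float64(0.54), np.float64(-1.67)), (np.float64(0.76), np.float64(-2.22)), (np.float64(1.0), np.float64(-2.75)), (np.float64(1.26), np.float64(-3.28)), (np.float64(1.53), np.float64(-3.8)), (np.float64(1.68), np.float64(-4.05))]
2 [(np.float64(0.3), np.float64(-0.5)), (np.float64(0.62), np.float64(-0.99)), (np.float64(0.96), np.float64(-1.47)), (np.float64(1.31), np.float64(-1.94)), (np.float64(1.68), np.float64(-2.4)), (np.float64(2.06), np.float64(-2.84)), (np.float64(2.46), np.float64(-3.27)), (np.float64(2.67), np.float64(-3.48))]
3 [(np.float64(0.42), np.float64(-0.41)), (np.float64(0.86), np.float64(-0.8)), (np.float64(1.31), np.float64(-1.18)), (np.float64(1.77), np.float64(-1.54)), (np.float64(2.24), np.float64(-1.88)), (np.float64(2.73), np.float64(-2.21)), (np.float64(3.23), np.float64(-2.52)), (np.float64(3.48), np.float64(-2.67))]
4 [(np.float64(0.51), np.float64(-0.28)), (np.float64(1.04), np.float64(-0.55)), (np.float64(1.57), np.float64(-0.8)), (np.float64(2.11), np.float64(-1.03)), (np.float64(2.65), np.float64(-1.24)), (np.float64(3.21), np.float64(-1.43)), (np.float64(3.77), np.float64(-1.6)), (np.float64(4.05), np.float64(-1.68))]
5 [(np.float64(0.57), np.float64(-0.14)), (np.float64(1.14), np.float64(-0.26)), (np.float64(1.72), np.float64(-0.37)), (np.float64(2.3), np.float64(-0.45)), (np.float64(2.88), np.float64(-0.51)), (np.float64(3.47), np.float64(-0.55)), (np.float64(4.05), np.float64(-0.57)), (np.float64(4.35), np.float64(-0.57))]
```

Request:
{"name": "move_arm", "arguments": {
  "motion": [
    [[0,0,0,0,0.01,-0.59,-0.85],[0,0,0,0,0.04,-1.17,-0.85],[0,0,0,0,0.09,-1.76,-0.85],[0,0,0,0,0.16,-2.34,-0.85],[0,0,0,0,0.26,-2.92,-0.85],[0,0,0,0,0.37,-3.49,-0.85],[0,0,0,0,0.5,-4.06,-0.85],[0,0,0,0,0.57,-4.35,-0.85]]
  ],
  "grip_force": 30
}}

```text
time: 18.37
position: [0.4898, 0.2608, 0.0496]
ee_rot: [-179.9, -0.0, 4.4]
ft_force: [0.5, 4.9, -0.7]
gripper_width: 0.0098
grasp_force: 29.2
```

```bash
python3 - <<'E'
from h import *
delta([.4875,.266,.02],4.4)
S=cams.read_camera("side")
for c in (290,296): print(c,S[300:345,c].mean(1).astype(int))
E
```

```text
t 18.37 pos [0.4898 0.2608 0.0496] rpy [-1.7995e+02 -3.0000e-02  4.3700e+00] F [ 0.5  4.9 -0.7] w 0.0098 gf 29.2253378033638
turn [-0.1 -0.  -0. ] shift cm [-0.2  -0.53  2.96]
290 [194 123 118 120 119 117 121 121 120 119 121 122 124 155 224 236 227 208
 167 120 106 120 120 122 118 121 119 122 127 129 118 119 119 129 129 127
 122 126 119 122 121 123 162 244 242]
296 [234 176 106  55  27  24  27  29  23  29  25  28  34  99 206 232 232 220
 183 141 155 243 241 241 241 241 240 241 241 241 239 240 241 241 242 242
 242 241 198 129 120 121 165 246 244]
```

The bar rises with the gripper (rows 334 to 314), and forces are small.

Request:
{"name": "move_arm", "arguments": {
  "motion": [
    [[0,0,0,0,0.14,-0.56,-0.85],[0,0,0,0,0.31,-1.12,-0.85],[0,0,0,0,0.5,-1.67,-0.85],[0,0,0,0,0.72,-2.22,-0.85],[0,0,0,0,0.96,-2.75,-0.85],[0,0,0,0,1.22,-3.28,-0.85],[0,0,0,0,1.49,-3.8,-0.85],[0,0,0,0,1.64,-4.05,-0.85]]
  ]
}}

```text
time: 19.08
position: [0.4911, 0.2449, 0.0902]
ee_rot: [-179.9, -0.0, 4.4]
ft_force: [-0.7, 7.1, 1.9]
gripper_width: 0.0097
grasp_force: 29.3
```

Request:
{"name": "move_arm", "arguments": {
  "motion": [
    [[0,0,0,0,0.3,-0.5,-0.85],[0,0,0,0,0.62,-0.99,-0.85],[0,0,0,0,0.96,-1.47,-0.85],[0,0,0,0,1.31,-1.94,-0.85],[0,0,0,0,1.68,-2.4,-0.85],[0,0,0,0,2.06,-2.84,-0.85],[0,0,0,0,2.46,-3.27,-0.85],[0,0,0,0,2.67,-3.48,-0.85]]
  ]
}}

```text
time: 19.75
position: [0.4932, 0.2191, 0.1261]
ee_rot: [-179.8, -0.1, 4.4]
ft_force: [-1.9, 8.9, 6.1]
gripper_width: 0.0098
grasp_force: 29.4
```

Request:
{"name": "move_arm", "arguments": {
  "motion": [
    [[0,0,0,0,0.35,-0.46,-0.85],[0,0,0,0,0.74,-0.9,-0.85],[0,0,0,0,1.17,-1.34,-0.85],[0,0,0,0,1.62,-1.74,-0.85],[0,0,0,0,2.09,-2.08,-0.85],[0,0,0,0,2.58,-2.41,-0.85],[0,0,0,0,3.08,-2.72,-0.85],[0,0,0,0,3.33,-2.87,-0.85]]
  ]
}}

```text
time: 20.42
position: [0.4959, 0.1845, 0.1544]
ee_rot: [-179.9, -0.1, 4.4]
ft_force: [-2.0, 6.4, 6.3]
gripper_width: 0.0099
grasp_force: 30.0
```

```bash
python3 - <<'E'
from h import *
delta([.4875,.266,.02],4.4)
# circle fit from measured TCP along u
u=np.array([-.0766,.997]); P=np.array([[.4894,.2665,.0052],[.4898,.2608,.0496],[.4911,.2449,.0902],[.4932,.2191,.1261],arm.state()["position"]])
U=P[:,:2]@u; 
from scipy.optimize import least_squares
r=least_squares(lambda q:np.hypot(U-q[0],P[:,2]-q[1])-.168,[U[0]-.168,.005]); print(U,r.x,r.fun*1000, "bottom start angle",np.degrees(np.arctan2(P[:,2]-r.x[1],U-r.x[0])))
E
```

```text
t 20.42 pos [0.4959 0.1845 0.1544] rpy [-1.7992e+02 -7.0000e-02  4.3700e+00] F [-2.   6.4  6.3] w 0.0099 gf 29.98968243598938
turn [-0.1 -0.1 -0. ] shift cm [-0.24 -8.17 13.45]
[0.22821246 0.22249892 0.20654704 0.18066358 0.14599488] [0.05965959 0.00971803] [ 0.61341593 -0.3479187  -0.5088904  -0.11096023  0.48984297] bottom start angle [-1.53543544 13.76176427 28.71903502 43.88456335 59.17574148]
```

Request:
{"name": "move_arm", "arguments": {
  "motion": [
    [[0,0,0,0,0.46,-0.31,-0.85],[0,0,0,0,0.97,-0.64,-0.85],[0,0,0,0,1.5,-0.94,-0.85],[0,0,0,0,2.04,-1.23,-0.85],[0,0,0,0,2.58,-1.45,-0.85],[0,0,0,0,3.13,-1.65,-0.85],[0,0,0,0,3.69,-1.83,-0.85],[0,0,0,0,4.25,-2.0,-0.85]]
  ]
}}

```text
time: 21.08
position: [0.4992, 0.1412, 0.1727]
ee_rot: [180.0, -0.1, 4.4]
ft_force: [2.6, 3.1, 3.2]
gripper_width: 0.0098
grasp_force: 30.3
```

```bash
python3 - <<'E'
from h import *
s=arm.state()["position"]; U=s[:2]@np.array([-.0766,.997]); print(np.degrees(np.arctan2(s[2]-.0097,U-.06)))
delta([*(s[:2]-(U-.06)*np.array([-.0766,.997])),.1777],4.4)
E
```

```text
75.37913250113806
t 21.08 pos [0.4992 0.1412 0.1727] rpy [ 1.7997e+02 -5.0000e-02  4.3800e+00] F [2.6 3.1 3.2] w 0.0098 gf 30.26951551437378
turn [ 0.  -0.1 -0. ] shift cm [ 0.    4.25 -0.49]
```

Request:
{"name": "move_arm", "arguments": {
  "motion": [
    [[0,0,0,0,0.5,-0.14,-0.85],[0,0,0,0,1.1,-0.27,-0.85],[0,0,0,0,1.7,-0.37,-0.85],[0,0,0,0,2.3,-0.46,-0.85],[0,0,0,0,2.8,-0.51,-0.85],[0,0,0,0,3.3,-0.55,-0.85],[0,0,0,0,3.7,-0.57,-0.85],[0,0,0,0,4.0,-0.58,-0.85]]
  ]
}}

```text
time: 21.75
position: [0.5019, 0.1016, 0.1781]
ee_rot: [180.0, 0.0, 4.4]
ft_force: [3.9, 1.6, 0.2]
gripper_width: 0.0096
grasp_force: 30.5
```

```bash
python3 - <<'E'
from h import *
s=arm.state()["position"]; U=s[:2]@np.array([-.0766,.997]); print(np.degrees(np.arctan2(s[2]-.0097,U-.06)))
delta([*(s[:2]-(U-.06)*np.array([-.0766,.997])),.1777],4.4)
E
```

```text
89.03734132135736
t 21.75 pos [0.5019 0.1016 0.1781] rpy [1.7999e+02 1.0000e-02 4.3700e+00] F [3.9 1.6 0.2] w 0.0096 gf 30.45417219400406
turn [ 0.  0. -0.] shift cm [0.   0.28 0.04]
```

Request:
{"name": "move_arm", "arguments": {
  "motion": [
    [[0,0,0,0,0.1,0,-0.85],[0,0,0,0.05,0.2,0,-0.85],[0,0,0,0.05,0.25,0,-0.85],[0,0,0,0.05,0.25,0,-0.85],[0,0,0,0.05,0.25,0,-0.85],[0,0,0,0.05,0.25,0,-0.85]]
  ]
}}

```text
time: 22.25
position: [0.5021, 0.0997, 0.1781]
ee_rot: [180.0, 0.1, 4.4]
ft_force: [0.1, 1.6, 3.6]
gripper_width: 0.0096
grasp_force: 30.5
```

```bash
python3 - <<'E'
from h import *
s=arm.state()["position"]; U=s[:2]@np.array([-.0766,.997]); print(np.degrees(np.arctan2(s[2]-.0097,U-.06)))
delta([*(s[:2]-(U-.06)*np.array([-.0766,.997])),.1777],4.4)
# numeric look: bar ends & flask in the side view
np.set_printoptions(linewidth=220)
u=np.array([-.0766,.997,0]);x=np.array([.997,.0766,0]);h=np.array([.5005,.0985,.22])
for a in(-.055,0,.055): print("bar expected",a,proj("side",h+a*x))
S=cams.read_camera("side");S0=cv2.imread("pics/side0.png")[:,:,::-1]
for c in(290,294,340,344): print(c,S[195:225,c].mean(1).astype(int))
P=cv2.imread("pics/placed.png"); P=cv2.resize(P,(140,230),interpolation=cv2.INTER_AREA)
T=cams.read_camera("top"); cv2.imwrite("pics/end_top.png",T[:,:,::-1]); cv2.imwrite("pics/end_side.png",S[:,:,::-1])
print("flask foot/cap expected side",proj("side",[.509,-.0105,.03]),proj("side",[.509,-.0105,.165]),"top",proj("top",[.509,-.0105,.165]))
E
```

```text
89.66822274572664
t 22.25 pos [0.5021 0.0997 0.1781] rpy [1.7999e+02 7.0000e-02 4.4000e+00] F [0.1 1.6 3.6] w 0.0096 gf 30.457541048526764
turn [0.  0.1 0. ] shift cm [0.   0.1  0.04]
bar expected -0.055 [348.90447389 204.34760915]
bar expected 0 [318.58309408 202.82312258]
bar expected 0.055 [288.64602602 201.31795828]
290 [199 198 200 195 187 216 227 186 142 107 116 145 144 134 133 145 143 146 145 145 142 142 144 143 142 141 143 140 142 141]
294 [203 201 203 199 187 211 228 196 150 114 135 201 204 203 201 202 200 202 201 200 200 201 200 202 199 200 201 201 195 179]
340 [121 122 122 117 108  88  84  91 102 112 117 105 125 200 203 202 200 199 203 199 199 199 201 201 203 201 203 201 201 201]
344 [121 122 118 122 120 120 116  91 100 114 117 106  93 107 148 148 145 133 131 130 122 122 123 120 119 120 115 119 120 123]
flask foot/cap expected side [317.46117228 244.4495469 ] [319.63697865 194.77377827] top [257.20072069 243.01689433]
```

```bash
python3 -c "
from workcell import arm
print(arm.sign_off())"
```

```text
the job is handed in; nothing more can be done
None
```

The job is handed in: the flask was tilted to 30° for over a second, stood mid-stage and released. The screen is held by its bar at 89.7° from arm position, about 0.3° short of balance; the flask was hidden from view at the end, so I didn't re-check it.

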